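Test three spring pushers and throw out the tired one

ROBOT

A 6-joint arm with a two-finger parallel gripper is mounted at the origin on a cart in front of the work surface, level with it; the furniture and walls round the work are solid. World frame = base frame: x ahead of the robot, y to its left, z up, the work surface at z = 0. Lengths are in m, angles in rad, forces in N, time in s.
With the tool pointing down it reaches from about 0.25 to 0.775 m from the base axis. Payload 4 kg.
Tool frame: the origin (TCP) lies at the centre of the arm's flange, where the gripper is bolted on; the fingertips stand 199 mm ahead of it and the grasp point (between the pads) lies 180 mm ahead of it (robot.tcp_to_tips is the z of the fingertips in the tool frame, in m); z points along the fingers, y is the line along which they close (so a half turn about z gives the same grasp; the last joint's range is limited). The gripper opens to 94 mm and grips with 3 to 60 N. Pads are 16 mm wide; open, the fingers measure 119 mm over their backs; the gripper's body (75 mm by 177 mm) begins 78 mm behind the grasp point.
Start: joints at [1.016, 0.087, 1.371, -0, 1.684, -0.103], TCP at [0.24, 0.495, 0.405] pointing down, gripper open.
Joint ranges: [-3.1, 3.1], [-0.76, 2.03], [0.27, 2.55], [-1.08, 4.22], [0.17, 2.65], [-2.57, 2.57]. Speed limits (rad/s): [2.79, 2.79, 3.14, 3.14, 3.14, 3.14].

INTERFACE

Orientations are given as [roll, pitch, yaw] about the fixed x, y, z axes, in that order (R = Rz(yaw) Ry(pitch) Rx(roll)).
In Python, from bench import robot gives the robot as it stands.
- The arm moves only by the tool play_rows, never from a script. Its arguments are lists of equal length, an entry for each row: "translation": the shift along the tool's x, y, z scaled (see below), a list of three; "twist": the turn, a rotation vector about the tool's x, y, z scaled (see below), a list of three; "gripper": the opening, from -1 (shut) to 1 (fully open). A call has 1 to 8 rows; each row shifts and turns the commanded pose from where the row before left it, along the tool's axes as they then stand; what a row does not reach is not made up. The controller multiplies each number of a shift by 0.04 m and each number of a turn by 0.1 rad. A row lasts 1/10 s, in which the tool goes at most 50 mm and 8.59 degrees, less where a joint would pass 70% of its speed; a pose out of reach is approached as far as the arm can. A call with a number of a shift or a turn outside -1 to 1 is refused whole. A call with a gripper value outside its range is refused whole. The fingers move at their own pace and stop on an object; the grip force is fixed at half the most. Time passes only in rows, so rows that do not move let the fingers close. It gives the time, the measured TCP pose, the force, the opening and the grip force at its end, in the units of the state.
- robot.get_obs(): the state, without advancing time (a new reading comes with each control period).
- robot.snapshot(name): name is "scene" or "side" or "wrist"; returns the picture (480x640x3 uint8, red, green, blue); there is no depth.
- robot.camera_model(name): a dict with "camera_matrix" (3x3 intrinsics, pixels), "rvec" (rotation vector, rad) and "tvec" (3), from world to camera coordinates, as OpenCV has them. Camera axes: x right, y down, z forward; pixel columns grow to the right and rows downward; lengths in m; the calibration is good to about 2 mm. A picture is of the moment at which its call begins: read the wrist's pose just before it. camera_model takes no time and is no camera call; for the wrist camera it gives the pose at the moment of the call.
- robot.close_job(): hands the job in; it is judged then, once.
Trained networks look in the newest picture that a camera, given by its name, has taken for a name from the list of things; names that differ only in an ending like _2 or _b are one class to them, and where a whole thing is asked for, a point or a joint stands for the part that bears it (a point fixed in the world has none). Each returns a list of dicts, best first, with "score" (0 to 1); they miss things now and then, are a little off and sometimes report something else, mostly with a low value. They report only what shows in the picture. A call takes as long as a camera call. They do not tell look-alikes from the thing itself.
- robot.recognise(name, camera): "centre" ([x, y, z] in m, in world coordinates, good to about 4 mm: the middle of the surface that is visible of it).
- robot.spot_point(name, camera): "centre" ([x, y, z] in m, in world coordinates, good to about 4 mm: a listed point, or the origin of a listed thing).
The state is a dict: "time": time; "joint_positions": joint angles; "qvel": joint speeds; "joint_torque": joint torques, N m; "tool_pos": TCP position; "ee_rot": TCP orientation; "wrist_force": force on the tool from outside, world axes, zero at the start; "wrist_torque": the same for the moment, N m; "width": finger opening in m; "finger_force": force on a finger pad.
Only numpy, scipy, OpenCV 4.12 (cv2) and the standard library are available. Lean on these libraries where they do the work, as an engineer would, in place of code of your own. Each camera call takes 0.05 s, during which the arm holds its last target. There are 200 camera calls.

TASK

With the three spring pushers standing in the holder, gently press each black cap straight down until its yellow line reaches the red ring (6 mm) and no deeper, and feel how hard it pushes back. One spring is tired and pushes back far less than the other two: once all three have been tested, take that pusher out and stand it upright in the red tray. Leave the two sound pushers in their pockets and do not disturb the other things on the bench.

Things in the scene. Friction and masses are not known exactly. Their poses are not given: they have to be found in the camera images.
- holder: aluminium plate 70 x 184 x 14 mm, fixed to the bench, with three square pockets (32 mm wide, 8 mm deep) in a row along its y, at y = -60, 0 and +60 mm; origin at the centre of its underside, z up
- pusher_a: spring pusher: grey metal housing 30 x 30 mm and 40 mm tall, standing upright in one of the holder's pockets (32 mm of it show above the plate), about 0.14 kg in all, with a round black spring cap on top; all three look alike. Any of them can be in any pocket. Origin at the centre of the housing's underside, z up, sides parallel to x and y
- pusher_a_cap: round black cap, 20 mm across, 12 mm travel straight down into the housing; origin at the centre of its flat top, 56 mm above the housing's underside (16 mm above its top) when free. A sound spring starts at about 3 N and gives 9 to 10 N at 6 mm; a tired one about 1 N and 3 N. The yellow line's lower edge is 9 mm above the housing's top when free
- pusher_a_collar: steel collar inside the housing's top, out of sight, against which the spring holds the cap when it is not pressed, with the 3 N or 1 N that the spring starts at; fixed to the housing, origin 36 mm above its underside
- pusher_a_ring (a joint): tell-tale: a red ring 25 mm across and 3 mm thick round the cap. At 0 it lies on the housing's top with the cap free. As the cap goes in, the housing pushes the ring up along the cap, and it stays there by friction (0.6 N): the reading is the greatest depth in m that the cap has been pressed to so far, 0.006 when the yellow line has just come down to the ring
- pusher_b: spring pusher: grey metal housing 30 x 30 mm and 40 mm tall, standing upright in one of the holder's pockets (32 mm of it show above the plate), about 0.14 kg in all, with a round black spring cap on top; all three look alike. Any of them can be in any pocket. Origin at the centre of the housing's underside, z up, sides parallel to x and y
- pusher_b_cap: round black cap, 20 mm across, 12 mm travel straight down into the housing; origin at the centre of its flat top, 56 mm above the housing's underside (16 mm above its top) when free. A sound spring starts at about 3 N and gives 9 to 10 N at 6 mm; a tired one about 1 N and 3 N. The yellow line's lower edge is 9 mm above the housing's top when free
- pusher_b_collar: steel collar inside the housing's top, out of sight, against which the spring holds the cap when it is not pressed, with the 3 N or 1 N that the spring starts at; fixed to the housing, origin 36 mm above its underside
- pusher_b_ring (a joint): tell-tale: a red ring 25 mm across and 3 mm thick round the cap. At 0 it lies on the housing's top with the cap free. As the cap goes in, the housing pushes the ring up along the cap, and it stays there by friction (0.6 N): the reading is the greatest depth in m that the cap has been pressed to so far, 0.006 when the yellow line has just come down to the ring
- pusher_c: spring pusher: grey metal housing 30 x 30 mm and 40 mm tall, standing upright in one of the holder's pockets (32 mm of it show above the plate), about 0.14 kg in all, with a round black spring cap on top; all three look alike. Any of them can be in any pocket. Origin at the centre of the housing's underside, z up, sides parallel to x and y
- pusher_c_cap: round black cap, 20 mm across, 12 mm travel straight down into the housing; origin at the centre of its flat top, 56 mm above the housing's underside (16 mm above its top) when free. A sound spring starts at about 3 N and gives 9 to 10 N at 6 mm; a tired one about 1 N and 3 N. The yellow line's lower edge is 9 mm above the housing's top when free
- pusher_c_collar: steel collar inside the housing's top, out of sight, against which the spring holds the cap when it is not pressed, with the 3 N or 1 N that the spring starts at; fixed to the housing, origin 36 mm above its underside
- pusher_c_ring (a joint): tell-tale: a red ring 25 mm across and 3 mm thick round the cap. At 0 it lies on the housing's top with the cap free. As the cap goes in, the housing pushes the ring up along the cap, and it stays there by friction (0.6 N): the reading is the greatest depth in m that the cap has been pressed to so far, 0.006 when the yellow line has just come down to the ring
- reject_tray: red open tray 120 x 150 x 24 mm (x, y, z), walls and floor 4 mm, fixed to the bench; it stands on the other side of the bench from the holder; origin at the centre of its underside, z up
- carrier_rack_4: tall black board rack, fixed, footprint about 310 x 200 mm (x, y); the half on its +x side is 225 mm high, the half on its -x side, nearer the robot, a low open frame; origin at the middle of the footprint; it stands between holder and tray, so carry things past it on the robot's side or above it
- alu_block: drilled aluminium block 40 x 60 x 25 mm; bystander, origin at the centre of its underside
- probe_tin: round tin, 60 mm across, 22 mm tall; bystander, origin at the centre of its underside
- marker_red: red marker pen, 132 mm long, 15 mm thick, lying along its y; bystander, origin under its centre
- usb_dongle: small black plug-in key 18 x 54 x 9 mm; bystander, origin under its centre
There are look-alikes about, which are no part of the job. Leave any green look-alike of the pusher_b alone.

How it is judged:
By the outcome, as a careful person would: the job done as asked, in the order asked, and still so for the second after the job is handed in, with the robot touching nothing.
It also fails if it takes over 67 s, if anything falls off the work surface, if the arm or the gripper's body presses on something with over 40 N, if the wrist force passes 120 N, or if a joint passes its speed limit or range.

## Working session

There is one attempt and no reset: what is moved stays moved. The work goes in short steps, Python scripts to look and compute and a tool call to move; the robot and the scene stay as the last step left them, time stands still between calls to the robot, and variables do not carry over. Pictures are saved under pics/ and viewed, at most 10 in all, crops included, and the job is handed in when it is done.

Besides the shell and the picture viewer there is one more tool, called after "Emit:" by a JSON object that holds its "fn" and its "kwargs". play_rows: Moves the arm, as the interface text tells. Its arguments: {"type":"object","properties":{"translation":{"type":"array","items":{"type":"array","items":{"type":"number","minimum":-1,"maximum":1}}},"twist":{"type":"array","items":{"type":"array","items":{"type":"number","minimum":-1,"maximum":1}}},"gripper":{"type":"array","items":{"type":"number"}}},"required":["translation","twist","gripper"]}

```bash
mkdir -p pics; cat > h.py <<'E'
import numpy as np, cv2
from bench import robot
def save(cam,name,crop=None,scale=1):
    im=robot.snapshot(cam)[:,:,::-1]
    if crop: x0,y0,x1,y1=crop; im=im[y0:y1,x0:x1]
    if scale!=1: im=cv2.resize(im,None,fx=scale,fy=scale,interpolation=cv2.INTER_CUBIC)
    cv2.imwrite(f'pics/{name}.png',im)
def px(cam,p):
    c=robot.camera_model(cam)
    return cv2.projectPoints(np.array([p],float),np.array(c['rvec']),np.array(c['tvec']),np.array(c['camera_matrix']),None)[0].ravel().round(0)
def ray(cam,u,v,z):
    c=robot.camera_model(cam);K=np.array(c['camera_matrix']);R=cv2.Rodrigues(np.array(c['rvec'],float))[0];t=np.array(c['tvec']).ravel()
    d=R.T@np.linalg.inv(K)@[u,v,1];o=-R.T@t
    return o+d*(z-o[2])/d[2]
E
python3 - <<'E'
from h import *
o=robot.get_obs();print(o['time'],o['tool_pos'],o['ee_rot'],o['wrist_force'],o['width'])
for c in ['scene','side']:
    save(c,c+'0')
    for n in ['holder','pusher_a','pusher_a_cap','reject_tray','carrier_rack_4']:
        for d in robot.spot_point(n,c): print(c,n,np.round(d['centre'],3),round(d['score'],2),px(c,d['centre']))
E
```

```text
0.0 [0.24007278 0.49470818 0.40351683] [-3.13940586e+00 -2.09043671e-04  2.68978092e+00] [-0.05194907 -0.3551181  -0.29713158] 0.09404449418146825
scene holder [ 0.462  0.336 -0.004] 0.79 [261. 219.]
scene pusher_a [ 0.564  0.32  -0.001] 0.66 [287. 208.]
scene pusher_a [0.455 0.394 0.003] 0.48 [249. 211.]
scene pusher_a [0.463 0.275 0.004] 0.47 [273. 225.]
scene pusher_a_cap [0.455 0.39  0.064] 0.61 [248. 197.]
scene reject_tray [ 0.471 -0.325 -0.001] 0.85 [424. 325.]
scene reject_tray [0.459 0.337 0.06 ] 0.72 [259. 204.]
side holder [0.462 0.335 0.002] 0.82 [273. 322.]
side pusher_a [0.457 0.392 0.002] 0.85 [262. 337.]
side pusher_a [0.456 0.331 0.005] 0.75 [276. 320.]
side pusher_a [0.469 0.273 0.006] 0.61 [284. 305.]
side pusher_a [0.562 0.323 0.001] 0.55 [239. 308.]
side pusher_a [ 0.423  0.538 -0.001] 0.17 [236. 390.]
side pusher_a_cap [0.456 0.395 0.06 ] 0.54 [260. 316.]
side reject_tray [ 0.468 -0.329  0.002] 0.53 [370. 215.]
```

View pics/scene0.png

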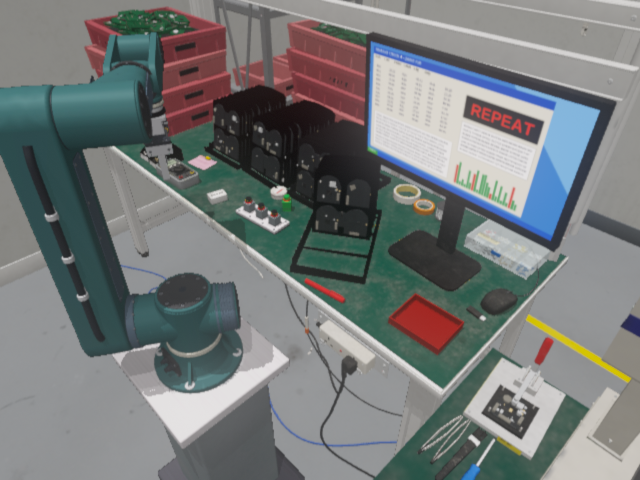

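View pics/side0.png

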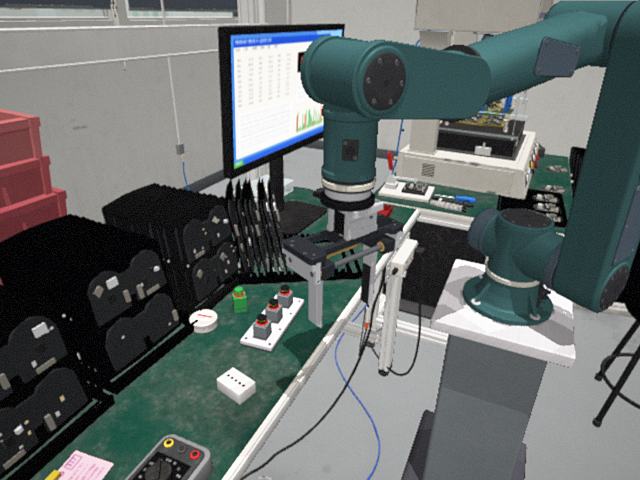

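Pushers: the greys at scene (248,204), (261,210) and (274,216). The green look-alike at (287,203) is to be left alone. I'm turning the tool to the holder and moving above it.

Emit:
{"fn": "play_rows", "kwargs": {"translation": [[0,0,0],[0,0,0],[0,0,0],[0,0,0],[0,0,0],[0,0,0],[0,0,0],[0,0,0]], "twist": [[0,0,1],[0,0,1],[0,0,1],[0,0,1],[0,0,1],[0,0,1],[0,0,1],[0,0,1]], "gripper": [-1,-1,-1,-1,-1,-1,-1,-1]}}

```text
time: 1.4
tool_pos: [0.2401, 0.4948, 0.4047]
ee_rot: [3.142, -0.0, 1.886]
wrist_force: [-0.5, 0.0, 0.6]
width: 0.0336
finger_force: 0.0
```

Emit:
{"fn": "play_rows", "kwargs": {"translation": [[0,0,0],[0,0,0],[0,0,0],[-0.75,0.86,0],[-0.75,0.86,0],[-0.75,0.86,0],[-0.75,0.86,0],[0,0,0]], "twist": [[0,0,1],[0,0,1],[0,0,0.4],[0,0,0],[0,0,0],[0,0,0],[0,0,0],[0,0,0]], "gripper": [-1,-1,-1,-1,-1,-1,-1,-1]}}

```text
time: 2.2
tool_pos: [0.3904, 0.383, 0.4045]
ee_rot: [3.14, 0.002, 1.643]
wrist_force: [-0.2, 0.7, -0.1]
width: 0.0004
finger_force: 0.0
```

```bash
python3 - <<'E'
from h import *
o=robot.get_obs();print(o['time'],o['tool_pos'],o['ee_rot'],o['wrist_force'],o['width'])
c='wrist'
save(c,c+'1')
m=robot.camera_model(c);R=cv2.Rodrigues(np.array(m['rvec'],float))[0];print(-R.T@np.array(m['tvec']).ravel(),R[2])
for n in ['holder','pusher_a','pusher_a_cap','carrier_rack_4']:
    for d in robot.spot_point(n,c): print(c,n,np.round(d['centre'],3),round(d['score'],2),px(c,d['centre']))
E
```

```text
2.2 [0.39037424 0.38304892 0.4044843 ] [3.14007255e+00 1.70902729e-03 1.64260030e+00] [-0.23100238  0.68797955 -0.14710974] 0.00037897334342115225
[0.38133489 0.4685605  0.38305319] [ 0.02013698 -0.28834324 -0.95731535]
wrist holder [0.46  0.335 0.001] 0.84 [383. 273.]
wrist pusher_a [ 0.558  0.322 -0.002] 0.81 [469. 290.]
wrist pusher_a [0.457 0.394 0.006] 0.77 [388. 221.]
wrist pusher_a [0.466 0.276 0.006] 0.75 [382. 326.]
wrist pusher_a [0.464 0.332 0.002] 0.57 [386. 277.]
wrist pusher_a_cap [0.455 0.395 0.061] 0.79 [397. 233.]
```

View pics/wrist1.png

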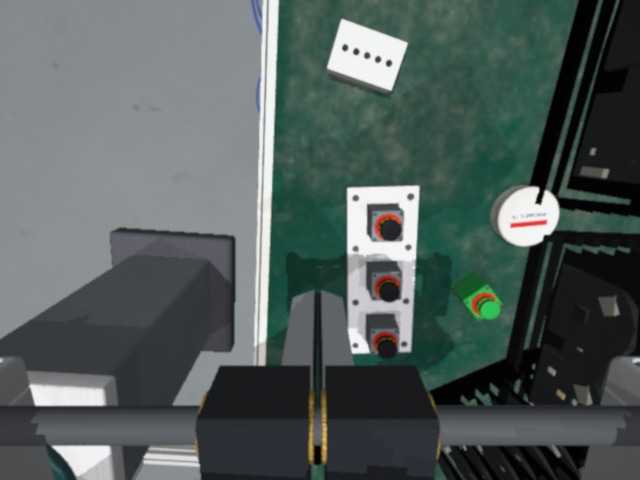

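The holder shows the three pushers, with black caps near wrist (390,230), (388,292) and (386,347). The green look-alike is at (488,303). Next I'll compute the cap and plate positions.

```bash
python3 - <<'E'
from h import *
c='wrist'
im=cv2.imread('pics/wrist1.png').astype(int)
mx=im.max(2)
for (u,v) in [(390,230),(388,292),(386,347)]:
    roi=(mx[v-14:v+15,u-14:u+15]<45).astype(np.uint8)
    n,l,s,ce=cv2.connectedComponentsWithStats(roi); k=1+np.argmax(s[1:,4]); x,y=ce[k]+[u-14,v-14]
    print(s[k],x,y,ray(c,x,y,.062).round(4))
for p in [(347,187),(419,186),(412,354),(349,354)]: print(p,ray(c,*p,.014).round(4))
c=im[160:380,320:520].astype(np.uint8); cv2.imwrite('pics/crop1.png',cv2.resize(c,None,fx=2.7,fy=2.7,interpolation=cv2.INTER_CUBIC))
E
```

```text
[  5   4  19  20 273] 390.0989010989011 229.8095238095238 [0.4475 0.3986 0.062 ]
[  6   4  19  19 285] 388.8877192982456 291.23859649122807 [0.4542 0.3409 0.062 ]
[  6   6  19  20 289] 386.6885813148789 348.89273356401384 [0.4601 0.2811 0.062 ]
(347, 187) [0.4103 0.427  0.014 ]
(419, 186) [0.48   0.4335 0.014 ]
(412, 354) [0.5013 0.2485 0.014 ]
(349, 354) [0.4313 0.243  0.014 ]
```

View pics/crop1.png

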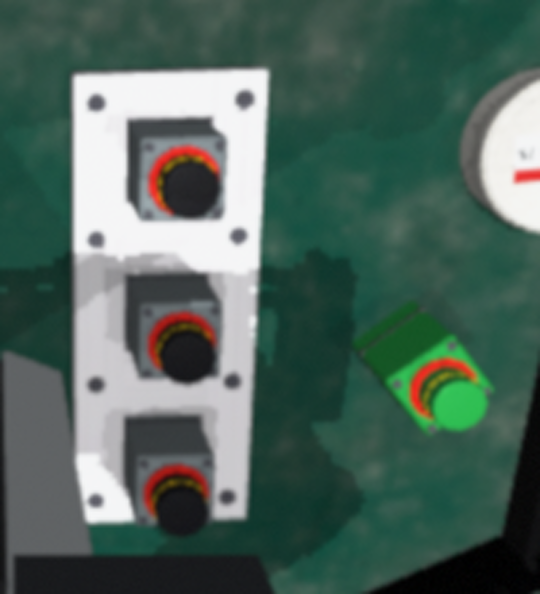

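```bash
python3 - <<'E'
from h import *
for c in ['scene','side']:
    robot.snapshot(c)
    for f in (robot.spot_point,robot.recognise):
        for d in f('carrier_rack_4',c): print(c,np.round(d['centre'],3),round(d['score'],2),px(c,d['centre']))
c='scene'
for p in [(291,277),(366,284),(316,204),(384,211)]: print(p,ray(c,*p,0).round(3))
for p in [(300,190),(320,165),(380,176)]: print(p,ray(c,*p,.225).round(3))
E
```

```text
scene [0.469 0.271 0.06 ] 0.52 [274. 211.]
(291, 277) [0.343 0.05  0.   ]
(366, 284) [ 0.476 -0.12   0.   ]
(316, 204) [0.654 0.27  0.   ]
(384, 211) [0.793 0.075 0.   ]
(300, 190) [0.44  0.11  0.225]
(320, 165) [0.577 0.171 0.225]
(380, 176) [0.658 0.005 0.225]
```

Emit:
{"fn": "play_rows", "kwargs": {"translation": [[0.0,0.8,0.6],[0.0,0.8,0.6],[0.0,0,0.7],[0,0,0],[0,0,0]], "twist": [[0,0,-0.37],[0,0,0],[0,0,0],[0,0,0],[0,0,0]], "gripper": [-1,-1,-1,-1,-1]}}

```text
time: 3.25
tool_pos: [0.4501, 0.3925, 0.3286]
ee_rot: [-3.14, 0.0, 1.687]
wrist_force: [0.6, 0.7, -0.0]
width: 0.0001
finger_force: 0.0
```

```bash
python3 - <<'E'
from h import *
o=robot.get_obs();print(o['time'],o['tool_pos'],o['ee_rot'],o['wrist_force'],o['qvel'].round(3) if hasattr(o['qvel'],'round') else o['qvel'])
c='wrist'
save(c,c+'2')
for p in [(.4475,.3986,.062),(.4542,.3409,.062),(.4601,.2811,.062)]: print(px(c,p))
for d in robot.spot_point('pusher_a_cap',c): print(np.round(d['centre'],3),round(d['score'],2),px(c,d['centre']))
E
```

```text
3.25 [0.4501239  0.39245184 0.32855673] [-3.14032872e+00  4.68038888e-04  1.68724665e+00] [ 0.64503458  0.72208969 -0.00815469] [ 0.005 -0.035 -0.04  -0.001 -0.005 -0.   ]
[316. 256.]
[316. 332.]
[315. 401.]
[0.454 0.395 0.062] 0.71 [324. 263.]
```

View pics/wrist2.png

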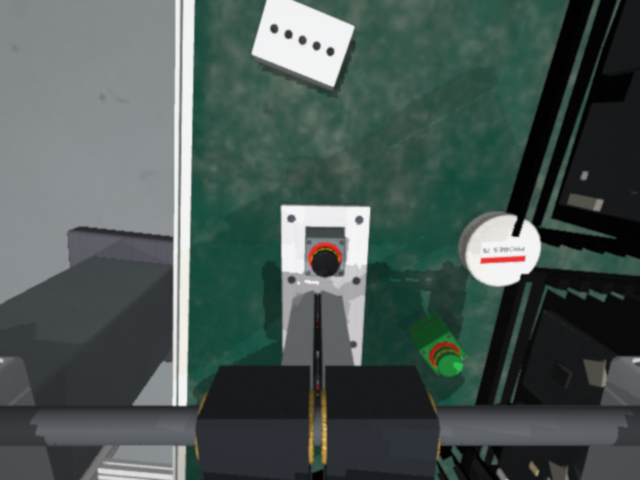

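The cap sits at wrist (325,263), a few mm off my earlier estimate because the arm was still moving for that shot. I'm recomputing it here.

```bash
python3 - <<'E'
from h import *
c='wrist'
im=cv2.imread('pics/wrist2.png').astype(int); mx=im.max(2)
u,v=325,263
roi=(mx[v-16:v+17,u-16:u+17]<45).astype(np.uint8)
n,l,s,ce=cv2.connectedComponentsWithStats(roi); k=1+np.argmax(s[1:,4]); x,y=ce[k]+[u-16,v-16]
print(s[k],x,y,ray(c,x,y,.062).round(4))
for p in [(281,206),(370,206),(291.5,218),(359.5,219)]: print(p,ray(c,*p,.014).round(4))
o=robot.get_obs();print(o['tool_pos'],o['ee_rot'])
for _ in range(2):
    robot.snapshot(c)
    for d in robot.spot_point('pusher_a_cap',c): print(np.round(d['centre'],3),round(d['score'],2))
E
```

```text
[  4   4  25  25 514] 324.90661478599225 263.00972762645915 [0.4549 0.3947 0.062 ]
(281, 206) [0.4177 0.4221 0.014 ]
(370, 206) [0.4876 0.4301 0.014 ]
(291.5, 218) [0.4268 0.4134 0.014 ]
(359.5, 219) [0.4809 0.4188 0.014 ]
[0.45025791 0.39269335 0.33099462] [ 3.13859161e+00 -1.79045527e-03  1.68748806e+00]
[0.455 0.396 0.062] 0.94
[0.453 0.394 0.062] 0.66
```

Emit:
{"fn": "play_rows", "kwargs": {"translation": [[0.04,0.12,0.5],[0,0,0.5],[0,0,0.4],[0,0,0],[0,0,0],[0,0,0]], "twist": [[0,0,0],[0,0,0],[0,0,0],[0,0,0],[0,0,0],[0,0,0]], "gripper": [-1,-1,-1,-1,-1,-1]}}

```text
time: 4.15
tool_pos: [0.4554, 0.3947, 0.2745]
ee_rot: [3.139, -0.002, 1.687]
wrist_force: [-0.2, 0.4, 0.2]
width: 0.0008
finger_force: 0.0
```

```bash
python3 - <<'E'
from h import *
c='wrist'
for i in range(4):
    o=robot.get_obs();print(o['time'],o['tool_pos'],o['wrist_force'])
    if i==0: save(c,'w3',(200,180,480,390),2.8)
    else: robot.snapshot(c)
print(px(c,(.455,.395,.062)),px(c,(.455,.395,.046)))
E
```

```text
4.15 [0.45535374 0.39471855 0.27451394] [-0.15903273  0.37503732  0.2237503 ]
4.2 [0.45532419 0.39473678 0.27454475] [ 0.38173774 -0.42494467  0.37480846]
4.25 [0.45533056 0.39467273 0.27440739] [-0.31031898  0.71201612  0.16146751]
4.3 [0.45528764 0.3946294  0.27416338] [ 1.22046568 -0.08339419 -1.13578734]
[319. 298.] [318. 287.]
```

View pics/w3.png

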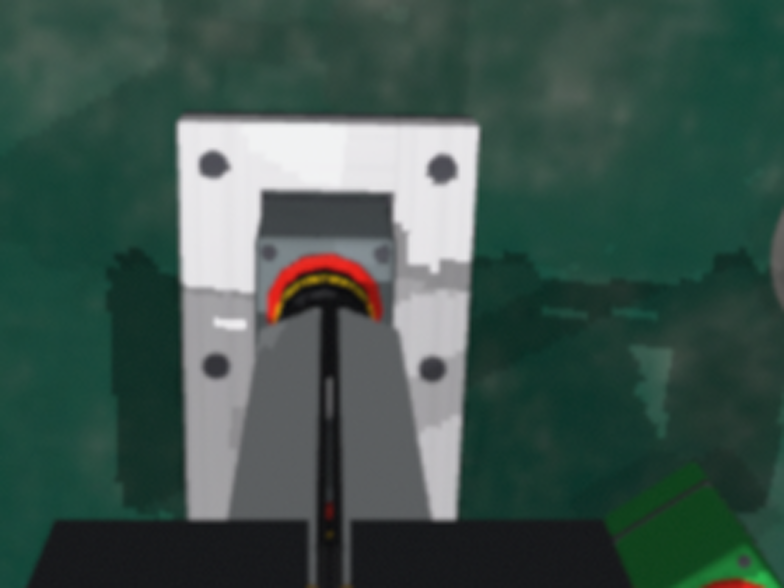

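The closed fingertip is centred over the cap, and the ring and yellow line stay in view at crop (325,270). I'm pressing slowly, watching the force.

Emit:
{"fn": "play_rows", "kwargs": {"translation": [[0,0,0.1],[0,0,0.1],[0,0,0],[0,0,0]], "twist": [[0,0,0],[0,0,0],[0,0,0],[0,0,0]], "gripper": [-1,-1,-1,-1]}}

```text
time: 4.75
tool_pos: [0.4549, 0.3944, 0.2642]
ee_rot: [-3.141, 0.0, 1.687]
wrist_force: [-1.0, 0.3, 0.6]
width: 0.0002
finger_force: 0.0
```

Emit:
{"fn": "play_rows", "kwargs": {"translation": [[0,0,0.05],[0,0,0],[0,0,0]], "twist": [[0,0,0],[0,0,0],[0,0,0]], "gripper": [-1,-1,-1]}}

```text
time: 5.05
tool_pos: [0.455, 0.3944, 0.2626]
ee_rot: [-3.142, -0.0, 1.687]
wrist_force: [-0.8, -0.3, -0.8]
width: 0.0005
finger_force: 0.0
```

Emit:
{"fn": "play_rows", "kwargs": {"translation": [[0,0,0.025],[0,0,0],[0,0,0]], "twist": [[0,0,0],[0,0,0],[0,0,0]], "gripper": [-1,-1,-1]}}

```text
time: 5.35
tool_pos: [0.455, 0.3944, 0.2617]
ee_rot: [3.142, -0.0, 1.687]
wrist_force: [-0.4, -0.6, -0.1]
width: 0.0008
finger_force: 0.0
```

Emit:
{"fn": "play_rows", "kwargs": {"translation": [[0,0,0.025],[0,0,0],[0,0,0]], "twist": [[0,0,0],[0,0,0],[0,0,0]], "gripper": [-1,-1,-1]}}

```text
time: 5.65
tool_pos: [0.4551, 0.3945, 0.2613]
ee_rot: [3.141, -0.0, 1.687]
wrist_force: [0.1, -0.4, 3.5]
width: 0.0006
finger_force: 1.5
```

Emit:
{"fn": "play_rows", "kwargs": {"translation": [[0,0,0.025],[0,0,0],[0,0,0]], "twist": [[0,0,0],[0,0,0],[0,0,0]], "gripper": [-1,-1,-1]}}

```text
time: 5.95
tool_pos: [0.4551, 0.3945, 0.2602]
ee_rot: [3.141, -0.0, 1.687]
wrist_force: [-0.6, -1.1, 5.2]
width: 0.0004
finger_force: 2.4
```

Emit:
{"fn": "play_rows", "kwargs": {"translation": [[0,0,0.025],[0,0,0],[0,0,0]], "twist": [[0,0,0],[0,0,0],[0,0,0]], "gripper": [-1,-1,-1]}}

```text
time: 6.25
tool_pos: [0.4551, 0.3945, 0.2592]
ee_rot: [3.141, -0.0, 1.687]
wrist_force: [-1.3, -1.2, 5.2]
width: 0.0004
finger_force: 2.6
```

Emit:
{"fn": "play_rows", "kwargs": {"translation": [[0,0,0.03],[0,0,0.03],[0,0,0],[0,0,0]], "twist": [[0,0,0],[0,0,0],[0,0,0],[0,0,0]], "gripper": [-1,-1,-1,-1]}}

```text
time: 6.65
tool_pos: [0.4551, 0.3945, 0.2574]
ee_rot: [3.141, -0.001, 1.687]
wrist_force: [-1.7, -0.7, 7.8]
width: 0.0005
finger_force: 3.6
```

Emit:
{"fn": "play_rows", "kwargs": {"translation": [[0,0,0.025],[0,0,0],[0,0,0]], "twist": [[0,0,0],[0,0,0],[0,0,0]], "gripper": [-1,-1,-1]}}

```text
time: 6.95
tool_pos: [0.4551, 0.3945, 0.2566]
ee_rot: [3.14, -0.001, 1.687]
wrist_force: [-1.6, -1.8, 8.4]
width: 0.0003
finger_force: 4.0
```

```bash
python3 - <<'E'
from h import *
c='wrist'
for i in range(4):
    o=robot.get_obs();print(o['time'],o['tool_pos'],o['wrist_force'])
    if i==0: save(c,'w4',(270,250,370,325),7)
    else: robot.snapshot(c)
E
```

```text
6.95 [0.45513823 0.39451151 0.25662596] [-1.57952754 -1.7566672   8.44842124]
7.0 [0.45515637 0.39451709 0.25661472] [-1.86976496 -1.38739285  7.80981848]
7.05 [0.45514332 0.39452954 0.25664151] [-2.24924367 -2.50154771  7.86918011]
7.1 [0.45515921 0.39451554 0.25663472] [-1.43137558 -1.81080811  8.06050973]
```

View pics/w4.png

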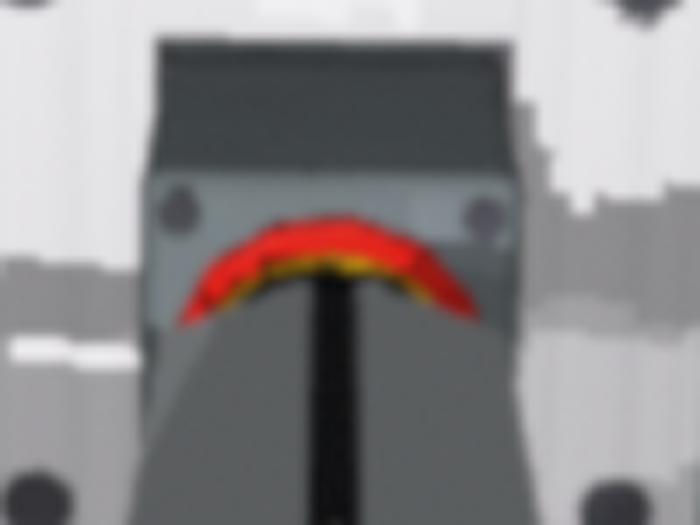

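Yellow still shows as a thin band just above the ring at (330,265), so the cap is about 1 mm short. I'm finishing this press and moving to the middle pocket.

Emit:
{"fn": "play_rows", "kwargs": {"translation": [[0,0,0.02],[0,0,0.008],[0,0,0],[0,0,0],[0,0,0]], "twist": [[0,0,0],[0,0,0],[0,0,0],[0,0,0],[0,0,0]], "gripper": [-1,-1,-1,-1,-1]}}

```text
time: 7.65
tool_pos: [0.4551, 0.3945, 0.2558]
ee_rot: [3.14, -0.001, 1.687]
wrist_force: [-3.1, -2.2, 8.4]
width: 0.0003
finger_force: 4.4
```

Emit:
{"fn": "play_rows", "kwargs": {"translation": [[0,0,-0.25],[0,0,-0.25],[-0.5,0,0],[-0.5,0,0],[-0.5,0,0],[0,0,0],[0,0,0],[0,0,0]], "twist": [[0,0,0],[0,0,0],[0,0,0],[0,0,0],[0,0,0],[0,0,0],[0,0,0],[0,0,0]], "gripper": [-1,-1,-1,-1,-1,-1,-1,-1]}}

```text
time: 8.45
tool_pos: [0.4619, 0.3349, 0.2738]
ee_rot: [-3.141, -0.0, 1.687]
wrist_force: [-0.5, -1.4, -1.1]
width: 0.0002
finger_force: 0.0
```

Emit:
{"fn": "play_rows", "kwargs": {"translation": [[0,0,0.15],[0,0,0.15],[0,0,0.02],[0,0,0],[0,0,0]], "twist": [[0,0,0],[0,0,0],[0,0,0],[0,0,0],[0,0,0]], "gripper": [-1,-1,-1,-1,-1]}}

```text
time: 8.95
tool_pos: [0.4619, 0.3351, 0.2615]
ee_rot: [-3.141, -0.0, 1.687]
wrist_force: [-0.5, -0.1, 0.7]
width: 0.0004
finger_force: 0.4
```

```bash
python3 - <<'E'
from h import *
c='wrist'
o=robot.get_obs();print(o['time'],o['tool_pos'],o['wrist_force'])
save(c,'w5',(230,170,430,320),4)
E
```

```text
8.95 [0.46187521 0.33508211 0.26146485] [-0.53248603 -0.10019457  0.68384707]
```

View pics/w5.png

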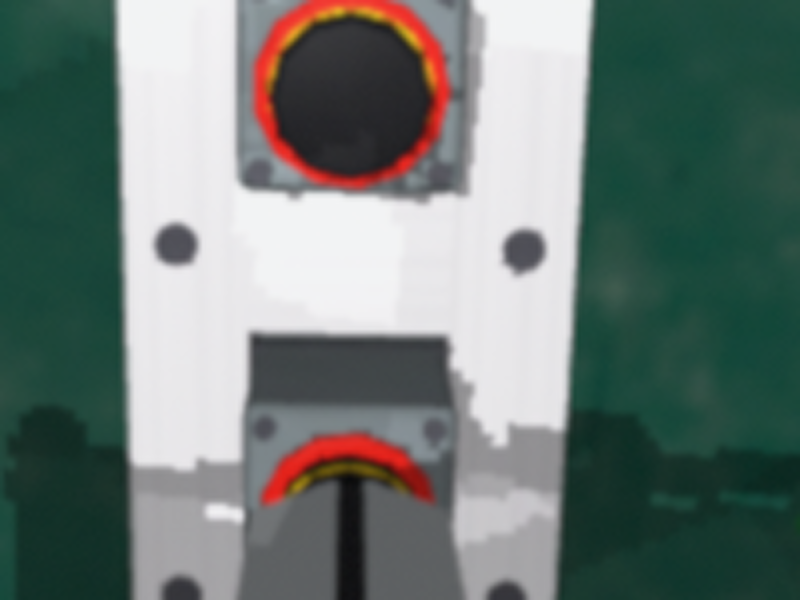

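The first pusher's ring now sits at the yellow line (crop (350,15)). The finger is on the middle cap, so I'm pressing it.

Emit:
{"fn": "play_rows", "kwargs": {"translation": [[0,0,0.04],[0,0,0.035],[0,0,0],[0,0,0]], "twist": [[0,0,0],[0,0,0],[0,0,0],[0,0,0]], "gripper": [-1,-1,-1,-1]}}

```text
time: 9.4
tool_pos: [0.462, 0.3349, 0.2585]
ee_rot: [3.141, -0.0, 1.687]
wrist_force: [-0.7, 1.2, 1.7]
width: 0.0004
finger_force: 0.9
```

Emit:
{"fn": "play_rows", "kwargs": {"translation": [[0,0,0.025],[0,0,0.02],[0,0,0],[0,0,0],[0,0,0]], "twist": [[0,0,0],[0,0,0],[0,0,0],[0,0,0],[0,0,0]], "gripper": [-1,-1,-1,-1,-1]}}

```text
time: 9.9
tool_pos: [0.462, 0.3349, 0.2567]
ee_rot: [3.141, -0.0, 1.687]
wrist_force: [-1.7, 0.4, 2.4]
width: 0.0006
finger_force: 1.4
```

The middle pusher is the tired one, at about 2.5 N near 5 mm. I'm completing its press, then testing the third.

Emit:
{"fn": "play_rows", "kwargs": {"translation": [[0,0,0.02],[0,0,0.013],[0,0,0],[0,0,0],[0,0,0]], "twist": [[0,0,0],[0,0,0],[0,0,0],[0,0,0],[0,0,0]], "gripper": [-1,-1,-1,-1,-1]}}

```text
time: 10.4
tool_pos: [0.462, 0.3349, 0.2553]
ee_rot: [3.141, -0.0, 1.687]
wrist_force: [-1.1, 0.8, 3.1]
width: 0.0009
finger_force: 1.7
```

Emit:
{"fn": "play_rows", "kwargs": {"translation": [[0,0,-0.25],[0,0,-0.25],[-0.5,0,0],[-0.5,0,0],[-0.5,0,0],[0,0,0],[0,0,0],[0,0,0]], "twist": [[0,0,0],[0,0,0],[0,0,0],[0,0,0],[0,0,0],[0,0,0],[0,0,0],[0,0,0]], "gripper": [-1,-1,-1,-1,-1,-1,-1,-1]}}

```text
time: 11.2
tool_pos: [0.4689, 0.2758, 0.2755]
ee_rot: [3.141, -0.0, 1.687]
wrist_force: [0.3, -1.1, 0.1]
width: 0.0003
finger_force: 0.0
```

Emit:
{"fn": "play_rows", "kwargs": {"translation": [[0,0,0.15],[0,0,0.15],[0,0,0.02],[0,0,0],[0,0,0]], "twist": [[0,0,0],[0,0,0],[0,0,0],[0,0,0],[0,0,0]], "gripper": [-1,-1,-1,-1,-1]}}

```text
time: 11.7
tool_pos: [0.4688, 0.2753, 0.2622]
ee_rot: [-3.141, 0.0, 1.687]
wrist_force: [0.1, 0.3, 0.3]
width: 0.0002
finger_force: 0.0
```

Emit:
{"fn": "play_rows", "kwargs": {"translation": [[0,0,0.04],[0,0,0.035],[0,0,0],[0,0,0]], "twist": [[0,0,0],[0,0,0],[0,0,0],[0,0,0]], "gripper": [-1,-1,-1,-1]}}

```text
time: 12.1
tool_pos: [0.469, 0.2753, 0.2602]
ee_rot: [3.141, -0.0, 1.687]
wrist_force: [-0.2, -0.0, 4.0]
width: 0.0004
finger_force: 2.3
```

Emit:
{"fn": "play_rows", "kwargs": {"translation": [[0,0,0.04],[0,0,0.04],[0,0,0.01],[0,0,0],[0,0,0]], "twist": [[0,0,0],[0,0,0],[0,0,0],[0,0,0],[0,0,0]], "gripper": [-1,-1,-1,-1,-1]}}

```text
time: 12.6
tool_pos: [0.4691, 0.2753, 0.2573]
ee_rot: [3.14, -0.001, 1.687]
wrist_force: [-1.8, -0.1, 8.0]
width: 0.0003
finger_force: 3.9
```

Emit:
{"fn": "play_rows", "kwargs": {"translation": [[0,0,0.02],[0,0,0],[0,0,0]], "twist": [[0,0,0],[0,0,0],[0,0,0]], "gripper": [-1,-1,-1]}}

```text
time: 12.9
tool_pos: [0.4692, 0.2753, 0.2567]
ee_rot: [3.14, -0.001, 1.687]
wrist_force: [-1.9, -1.3, 8.4]
width: 0.0003
finger_force: 4.3
```

Emit:
{"fn": "play_rows", "kwargs": {"translation": [[0,0,0.02],[0,0,0.016],[0,0,0],[0,0,0],[0,0,0]], "twist": [[0,0,0],[0,0,0],[0,0,0],[0,0,0],[0,0,0]], "gripper": [-1,-1,-1,-1,-1]}}

```text
time: 13.4
tool_pos: [0.4692, 0.2753, 0.2556]
ee_rot: [3.139, -0.001, 1.687]
wrist_force: [-2.9, -0.5, 9.4]
width: 0.0005
finger_force: 4.9
```

Emit:
{"fn": "play_rows", "kwargs": {"translation": [[0,0,0],[0,0,0]], "twist": [[0,0,0],[0,0,0]], "gripper": [-1,-1]}}

```text
time: 13.6
tool_pos: [0.4692, 0.2754, 0.2556]
ee_rot: [3.139, -0.001, 1.687]
wrist_force: [-2.4, -0.6, 9.3]
width: 0.0005
finger_force: 4.9
```

Emit:
{"fn": "play_rows", "kwargs": {"translation": [[0,0,0.01],[0,0,0],[0,0,0],[0,0,-0.25],[0,0,-0.25],[0,0,0]], "twist": [[0,0,0],[0,0,0],[0,0,0],[0,0,0],[0,0,0],[0,0,0]], "gripper": [-1,-1,-1,-1,-1,-1]}}

```text
time: 14.2
tool_pos: [0.4693, 0.2754, 0.2743]
ee_rot: [3.139, -0.001, 1.687]
wrist_force: [-1.0, 0.6, 0.6]
width: 0.0004
finger_force: 0.0
```

Emit:
{"fn": "play_rows", "kwargs": {"translation": [[0.75,0,0],[0.75,0,0],[0.75,0,0],[0.75,0,0],[0,0,0],[0,0,0],[0,0,0]], "twist": [[0,0,0],[0,0,0],[0,0,0],[0,0,0],[0,0,0],[0,0,0],[0,0,0]], "gripper": [-1,-1,-1,-1,-1,-1,-1]}}

```text
time: 14.9
tool_pos: [0.4551, 0.3936, 0.2725]
ee_rot: [-3.141, 0.001, 1.686]
wrist_force: [0.7, 0.0, -0.5]
width: 0.0005
finger_force: 0.0
```

Emit:
{"fn": "play_rows", "kwargs": {"translation": [[0,0,0.15],[0,0,0.12],[0,0,0.1],[0,0,0.08],[0,0,0],[0,0,0],[0,0,0]], "twist": [[0,0,0],[0,0,0],[0,0,0],[0,0,0],[0,0,0],[0,0,0],[0,0,0]], "gripper": [-1,-1,-1,-1,-1,-1,-1]}}

```text
time: 15.6
tool_pos: [0.4553, 0.3939, 0.2571]
ee_rot: [3.14, 0.0, 1.686]
wrist_force: [-1.6, -1.7, 7.7]
width: 0.0001
finger_force: 3.8
```

Emit:
{"fn": "play_rows", "kwargs": {"translation": [[0,0,0.025],[0,0,0.02],[0,0,0],[0,0,0],[0,0,0]], "twist": [[0,0,0],[0,0,0],[0,0,0],[0,0,0],[0,0,0]], "gripper": [-1,-1,-1,-1,-1]}}

```text
time: 16.1
tool_pos: [0.4553, 0.3939, 0.2557]
ee_rot: [3.14, 0.0, 1.686]
wrist_force: [-1.8, -2.1, 8.8]
width: 0.0007
finger_force: 4.5
```

Emit:
{"fn": "play_rows", "kwargs": {"translation": [[0,0,0.006],[0,0,0],[0,0,0]], "twist": [[0,0,0],[0,0,0],[0,0,0]], "gripper": [-1,-1,-1]}}

```text
time: 16.4
tool_pos: [0.4554, 0.3939, 0.2556]
ee_rot: [3.14, 0.0, 1.686]
wrist_force: [-1.2, -2.5, 9.1]
width: 0.0004
finger_force: 4.6
```

Emit:
{"fn": "play_rows", "kwargs": {"translation": [[0,0,0.01],[0,0,0],[0,0,0],[0,0,-0.5],[0,0,-0.8],[0,0,-0.6],[-0.5,0,0],[-0.5,0,0]], "twist": [[0,0,0],[0,0,0],[0,0,0],[0,0,0],[0,0,0],[0,0,0],[0,0,0],[0,0,0]], "gripper": [-1,-1,-1,-1,1,1,1,1]}}

```text
time: 17.2
tool_pos: [0.4597, 0.3534, 0.3284]
ee_rot: [3.141, 0.001, 1.688]
wrist_force: [0.9, -0.1, -0.8]
width: 0.029
finger_force: 0.0
```

Emit:
{"fn": "play_rows", "kwargs": {"translation": [[-0.48,0,0],[0,0,0],[0,0,0],[0,0,0],[0,0,0],[0,0,0]], "twist": [[0,0,-0.08],[0,0,0],[0,0,0],[0,0,0],[0,0,0],[0,0,0]], "gripper": [1,1,1,1,1,1]}}

```text
time: 17.8
tool_pos: [0.4618, 0.3361, 0.3285]
ee_rot: [-3.141, -0.0, 1.696]
wrist_force: [0.3, -0.1, -0.3]
width: 0.0772
finger_force: 0.0
```

```bash
python3 - <<'E'
from h import *
c='wrist'
o=robot.get_obs();print(o['time'],o['tool_pos'],o['ee_rot'],o['wrist_force'],o['width'])
save(c,'w6',(220,140,420,290),4)
for n in ['pusher_a_cap','pusher_a']:
  for d in robot.spot_point(n,c): print(n,np.round(d['centre'],3),round(d['score'],2),px(c,d['centre']))
E
```

```text
17.8 [0.4617727  0.33612777 0.3285205 ] [-3.14136679e+00 -3.27153132e-05  1.69560684e+00] [ 0.26285927 -0.14347951 -0.31123876] 0.0771654001107076
pusher_a_cap [0.454 0.393 0.064] 0.69 [318. 181.]
pusher_a [ 0.558  0.324 -0.003] 0.98 [427. 267.]
pusher_a [0.465 0.274 0.007] 0.76 [314. 311.]
pusher_a [0.455 0.393 0.004] 0.62 [320. 173.]
```

View pics/w6.png

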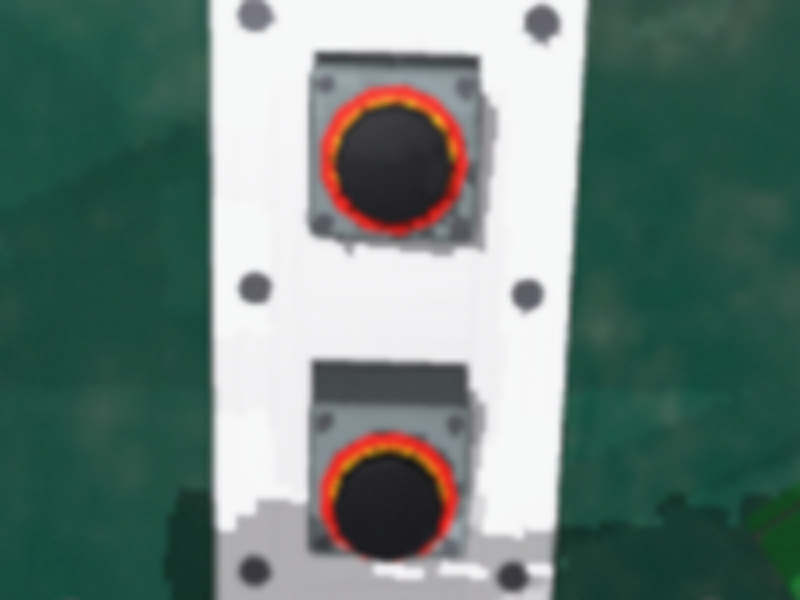

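Both visible pushers show the ring at the yellow line; the caps are at crop (393,165) and (388,505). Next I'm grasping the middle, tired one.

Emit:
{"fn": "play_rows", "kwargs": {"translation": [[-0.02,0,0.7],[0,0,0.7],[0,0,0.6],[0,0,0.4],[0,0,0.28],[0,0,0],[0,0,0],[0,0,0]], "twist": [[0,0,0.18],[0,0,0],[0,0,0],[0,0,0],[0,0,0],[0,0,0],[0,0,0],[0,0,0]], "gripper": [1,1,1,1,1,1,1,1]}}

```text
time: 18.75
tool_pos: [0.4625, 0.3352, 0.2231]
ee_rot: [3.139, -0.001, 1.677]
wrist_force: [0.7, 0.1, 0.0]
width: 0.0943
finger_force: 0.0
```

Emit:
{"fn": "play_rows", "kwargs": {"translation": [[0,0,0],[0,0,0],[0,0,0],[0,0,0],[0,0,0],[0,0,0],[0,0,0],[0,0,0]], "twist": [[0,0,0],[0,0,0],[0,0,0],[0,0,0],[0,0,0],[0,0,0],[0,0,0],[0,0,0]], "gripper": [-1,-1,-1,-1,-1,-1,-1,-1]}}

```text
time: 19.55
tool_pos: [0.462, 0.3348, 0.2215]
ee_rot: [-3.142, -0.0, 1.677]
wrist_force: [1.0, -0.6, -0.9]
width: 0.0336
finger_force: 0.0
```

Emit:
{"fn": "play_rows", "kwargs": {"translation": [[0,0,0],[0,0,0],[0,0,0],[0,0,0]], "twist": [[0,0,0],[0,0,0],[0,0,0],[0,0,0]], "gripper": [-1,-1,-1,-1]}}

```text
time: 19.95
tool_pos: [0.4619, 0.3348, 0.2215]
ee_rot: [-3.141, 0.0, 1.677]
wrist_force: [0.2, -0.3, 0.4]
width: 0.0302
finger_force: 30.0
```

Held at 30 mm opening with 30 N. I'm lifting it out.

Emit:
{"fn": "play_rows", "kwargs": {"translation": [[0,0,-0.2],[0,0,-0.3],[0,0,-0.8],[0,0,-1],[0,0,-1],[0,0,-1],[0,0,-1],[0,0,-0.7]], "twist": [[0,0,0],[0,0,0],[0,0,0],[0,0,0],[0,0,0],[0,0,0],[0,0,0],[0,0,0]], "gripper": [-1,-1,-1,-1,-1,-1,-1,-1]}}

```text
time: 20.75
tool_pos: [0.4614, 0.3346, 0.4665]
ee_rot: [3.136, -0.002, 1.677]
wrist_force: [0.0, 0.7, -2.3]
width: 0.0293
finger_force: 30.0
```

```bash
python3 - <<'E'
from h import *
o=robot.get_obs();print(o['time'],o['tool_pos'],o['width'],o['wrist_force'])
c='scene'
for p in [(390,322),(416,296),(464,323),(434,352)]: print(p,ray(c,*p,.024).round(3))
for p in [(390,250),(480,270)]: print(p,ray(c,*p,0).round(3))
for z in (.1,.15): print('mon',ray(c,552,245,z).round(3),ray(c,370,150,z).round(3))
robot.snapshot(c)
for n in ['reject_tray','marker_red','usb_dongle']:
  for d in robot.spot_point(n,c): print(n,np.round(d['centre'],3),round(d['score'],2))
E
```

```text
20.75 [0.46142337 0.3345582  0.46652758] 0.029252168733329496 [ 0.02585     0.70589684 -2.33425795]
(390, 322) [ 0.395 -0.269  0.024]
(416, 296) [ 0.517 -0.26   0.024]
(464, 323) [ 0.527 -0.402  0.024]
(434, 352) [ 0.397 -0.402  0.024]
(390, 250) [ 0.643 -0.072  0.   ]
(480, 270) [ 0.761 -0.316  0.   ]
mon [ 0.885 -0.445  0.1  ] [0.947 0.281 0.1  ]
mon [ 0.814 -0.461  0.15 ] [0.871 0.221 0.15 ]
reject_tray [ 0.464 -0.326  0.   ] 0.66
marker_red [ 0.368 -0.059 -0.001] 0.77
marker_red [0.456 0.391 0.005] 0.44
usb_dongle [ 0.596 -0.398  0.001] 0.5
usb_dongle [ 0.468 -0.329  0.002] 0.24
```

Emit:
{"fn": "play_rows", "kwargs": {"translation": [[-0.875,-0.5,0],[-0.875,-0.5,0],[-0.875,-0.5,0],[-0.875,-0.5,0],[-0.875,-0.5,0],[-1,-0.1,0],[-1,-0.1,0],[-1,-0.1,0]], "twist": [[0,0,0],[0,0,0],[0,0,0],[0,0,0],[0,0,0],[0,0,0],[0,0,0],[0,0,0]], "gripper": [-1,-1,-1,-1,-1,-1,-1,-1]}}

```text
time: 21.75
tool_pos: [0.3811, 0.0283, 0.4586]
ee_rot: [-3.137, -0.001, 1.677]
wrist_force: [0.8, 0.5, -1.4]
width: 0.0296
finger_force: 30.0
```

Emit:
{"fn": "play_rows", "kwargs": {"translation": [[-1,-0.1,0],[-1,-0.1,0],[-0.9,0.17,0],[-0.9,0.17,0],[-0.9,0.17,0],[-0.9,0.17,0],[-0.9,0.17,0],[-0.9,0.17,0]], "twist": [[0,0,0],[0,0,0],[0,0,0],[0,0,0],[0,0,0],[0,0,0],[0,0,0],[0,0,0]], "gripper": [-1,-1,-1,-1,-1,-1,-1,-1]}}

```text
time: 22.55
tool_pos: [0.4458, -0.2627, 0.4581]
ee_rot: [-3.137, -0.004, 1.676]
wrist_force: [0.5, 1.0, -0.4]
width: 0.0301
finger_force: 30.0
```

Emit:
{"fn": "play_rows", "kwargs": {"translation": [[-0.9,0.17,0],[-0.9,0.17,0],[0,0,0.5],[0,0,1],[0,0,0.5],[0,0,0],[0,0,0],[0,0,0]], "twist": [[0,0,0],[0,0,0],[0,0,0],[0,0,0],[0,0,0],[0,0,0],[0,0,0],[0,0,0]], "gripper": [-1,-1,-1,-1,-1,-1,-1,-1]}}

```text
time: 23.35
tool_pos: [0.467, -0.3314, 0.3826]
ee_rot: [3.14, 0.001, 1.677]
wrist_force: [0.2, -0.6, -1.8]
width: 0.03
finger_force: 30.0
```

```bash
python3 - <<'E'
from h import *
o=robot.get_obs();print(o['time'],o['tool_pos'],o['ee_rot'],o['width'],o['wrist_force'])
for c in ('wrist','scene'):
  save(c,c+'7')
  for n in ['reject_tray','pusher_a']:
    for d in robot.spot_point(n,c): print(c,n,np.round(d['centre'],3),round(d['score'],2))
E
```

```text
23.35 [ 0.46703039 -0.33140538  0.38264096] [3.14032747e+00 1.23157023e-03 1.67693557e+00] 0.02997126864859712 [ 0.24953541 -0.64085299 -1.8403357 ]
wrist reject_tray [ 0.47  -0.323  0.002] 0.7
wrist pusher_a [ 0.468 -0.336  0.166] 0.72
scene reject_tray [ 0.468 -0.326 -0.001] 0.94
scene pusher_a [ 0.471 -0.33   0.166] 0.74
scene pusher_a [ 0.564  0.323 -0.001] 0.68
scene pusher_a [0.462 0.273 0.006] 0.44
scene pusher_a [0.456 0.392 0.006] 0.42
```

Emit:
{"fn": "play_rows", "kwargs": {"translation": [[0,0,1],[0,0,1],[0,0,0.9],[0,0,0.6],[0,0,0.35],[0,0,0],[0,0,0],[0,0,0]], "twist": [[0,0,0],[0,0,0],[0,0,0],[0,0,0],[0,0,0],[0,0,0],[0,0,0],[0,0,0]], "gripper": [-1,-1,-1,-1,-1,-1,-1,-1]}}

```text
time: 24.45
tool_pos: [0.4676, -0.332, 0.2299]
ee_rot: [3.139, 0.003, 1.677]
wrist_force: [0.6, 0.2, -1.0]
width: 0.0297
finger_force: 30.0
```

Emit:
{"fn": "play_rows", "kwargs": {"translation": [[0,0,0.03],[0,0,0.02],[0,0,0],[0,0,0]], "twist": [[0,0,0],[0,0,0],[0,0,0],[0,0,0]], "gripper": [-1,-1,-1,-1]}}

```text
time: 24.85
tool_pos: [0.4669, -0.3314, 0.2257]
ee_rot: [3.141, 0.0, 1.677]
wrist_force: [-0.6, -0.2, -1.4]
width: 0.0298
finger_force: 30.0
```

Emit:
{"fn": "play_rows", "kwargs": {"translation": [[0,0,0.025],[0,0,0],[0,0,0]], "twist": [[0,0,0],[0,0,0],[0,0,0]], "gripper": [-1,-1,-1]}}

```text
time: 25.15
tool_pos: [0.4669, -0.3314, 0.2244]
ee_rot: [-3.141, -0.0, 1.677]
wrist_force: [-0.0, -0.6, -0.6]
width: 0.0298
finger_force: 30.0
```

Emit:
{"fn": "play_rows", "kwargs": {"translation": [[0,0,0.025],[0,0,0],[0,0,0]], "twist": [[0,0,0],[0,0,0],[0,0,0]], "gripper": [-1,-1,-1]}}

```text
time: 25.45
tool_pos: [0.4669, -0.3314, 0.2234]
ee_rot: [-3.142, -0.0, 1.677]
wrist_force: [0.1, 0.2, -1.5]
width: 0.0296
finger_force: 30.0
```

Emit:
{"fn": "play_rows", "kwargs": {"translation": [[0,0,0.05],[0,0,0],[0,0,0]], "twist": [[0,0,0],[0,0,0],[0,0,0]], "gripper": [-1,-1,-1]}}

```text
time: 25.75
tool_pos: [0.4669, -0.3313, 0.2214]
ee_rot: [-3.141, -0.0, 1.677]
wrist_force: [0.3, 0.1, -1.1]
width: 0.0295
finger_force: 30.0
```

Emit:
{"fn": "play_rows", "kwargs": {"translation": [[0,0,0.025],[0,0,0],[0,0,0]], "twist": [[0,0,0],[0,0,0],[0,0,0]], "gripper": [-1,-1,-1]}}

```text
time: 26.05
tool_pos: [0.4669, -0.3314, 0.2205]
ee_rot: [3.142, -0.0, 1.677]
wrist_force: [-0.0, 0.1, -2.0]
width: 0.03
finger_force: 30.0
```

Emit:
{"fn": "play_rows", "kwargs": {"translation": [[0,0,0.025],[0,0,0],[0,0,0]], "twist": [[0,0,0],[0,0,0],[0,0,0]], "gripper": [-1,-1,-1]}}

```text
time: 26.35
tool_pos: [0.4669, -0.3314, 0.2195]
ee_rot: [3.142, -0.0, 1.677]
wrist_force: [0.3, -0.2, -1.4]
width: 0.0299
finger_force: 30.0
```

Emit:
{"fn": "play_rows", "kwargs": {"translation": [[0,0,0.015],[0,0,0],[0,0,0]], "twist": [[0,0,0],[0,0,0],[0,0,0]], "gripper": [-1,-1,-1]}}

```text
time: 26.65
tool_pos: [0.4669, -0.3314, 0.2195]
ee_rot: [3.141, 0.0, 1.677]
wrist_force: [-1.7, 0.9, 3.3]
width: 0.0299
finger_force: 30.0
```

Emit:
{"fn": "play_rows", "kwargs": {"translation": [[0,0,0.015],[0,0,0],[0,0,0]], "twist": [[0,0,0],[0,0,0],[0,0,0]], "gripper": [-1,-1,-1]}}

```text
time: 26.95
tool_pos: [0.4669, -0.3314, 0.2195]
ee_rot: [3.141, 0.0, 1.677]
wrist_force: [-2.1, 2.0, 6.6]
width: 0.0296
finger_force: 30.0
```

It's seated on the floor. I'm opening to about 50 mm to stay clear of the walls, then lifting away.

Emit:
{"fn": "play_rows", "kwargs": {"translation": [[0,0,-0.02],[0,0,0],[0,0,0],[0,0,0],[0,0,0],[0,0,0],[0,0,0],[0,0,0]], "twist": [[0,0,0],[0,0,0],[0,0,0],[0,0,0],[0,0,0],[0,0,0],[0,0,0],[0,0,0]], "gripper": [-1,-1,0.06,0.06,0.06,0.06,0.06,0.06]}}

```text
time: 27.75
tool_pos: [0.4669, -0.3314, 0.219]
ee_rot: [3.142, -0.0, 1.677]
wrist_force: [0.0, -0.7, 0.7]
width: 0.0492
finger_force: 0.0
```

Emit:
{"fn": "play_rows", "kwargs": {"translation": [[0,0,-0.2],[0,0,-0.5],[0,0,-1],[0,0,-1],[0,0,-1],[0,0,0],[0,0,0],[0,0,0]], "twist": [[0,0,0],[0,0,0],[0,0,0],[0,0,0],[0,0,0],[0,0,0],[0,0,0],[0,0,0]], "gripper": [0.06,0.06,0.06,0.06,0.06,0.06,0.06,0.06]}}

```text
time: 28.55
tool_pos: [0.4666, -0.3312, 0.3657]
ee_rot: [-3.14, -0.002, 1.677]
wrist_force: [0.4, -0.2, -0.4]
width: 0.0496
finger_force: 0.0
```

```bash
python3 - <<'E'
from h import *
o=robot.get_obs();print(o['time'],o['tool_pos'],o['width'],o['wrist_force'])
a=robot.snapshot('wrist');b=robot.snapshot('scene')
print([(np.round(d['centre'],3),round(d['score'],2)) for d in robot.spot_point('pusher_a','scene')])
b=cv2.resize(b[180:360,220:480],(800,554),interpolation=cv2.INTER_CUBIC)[:300]
im=np.vstack([cv2.resize(a,(400,300)).repeat(1,1)]) 
B=cv2.resize(robot.snapshot('scene')[170:370,225:475],(400,320),interpolation=cv2.INTER_CUBIC)
cv2.imwrite('pics/fin.png',np.hstack([cv2.resize(a,(400,320)),B])[:,:,::-1])
E
```

```text
28.55 [ 0.46663162 -0.33118308  0.36574092] 0.0496315157207417 [ 0.41978595 -0.17582402 -0.37429482]
[(array([0.568, 0.322, 0.   ]), 0.68), (array([0.458, 0.393, 0.003]), 0.66), (array([ 0.469, -0.332,  0.005]), 0.54), (array([0.467, 0.273, 0.003]), 0.5)]
```

View pics/fin.png

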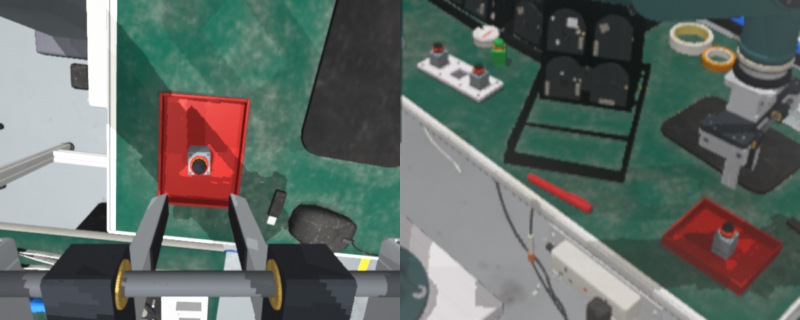

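The tired pusher stands upright in the tray (left view at (199,163)). The two sound ones remain in the holder (right view at (437,55) and (479,75)), and nothing else looks moved.

```bash
python3 -c "
from bench import robot
print(robot.close_job())"
```

```text
the job is handed in; nothing more can be done
None
```

I pressed all three pushers to about 6 mm. The middle one was the tired spring, at about 3 N against 9 to 10 N for the other two. It now stands upright in the red tray, and the job is handed in at about 29 s; the verdict was not shown.

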